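# Seat a potted transformer on its chassis stud

## Task

Pick up the grey potted transformer with the hole through it and lower it, kept level, over the upright stud on the steel chassis until it sits flat on the deck, its plain side close along the low fence and its row of brass terminals facing away from the fence. Feel for the stud, lower it under control rather than letting it drop down the stud, set it down without ramming it on the chassis, and let go; leave the other parts on the bench where they are.

Things in the scene. Friction and masses are not known exactly. Their poses are not given: they have to be found in the camera images.
- transformer: loose grey potted block, 70 (x) x 58 (y) x 42 mm (z), 0.4 to 0.65 kg; brass tabs on its -x side, two steel strips on top. A vertical 9.2 mm bore runs through its centre, its lower mouth chamfered (2 mm, 45 degrees). Origin: bore axis at the underside. Grip it low, across y, so the stud can rise between the fingers; pressed hard on the stud tip it turns in the grip and binds.
- terminals (a point): tips of the transformer's brass tabs: 42 mm along its -x from the bore axis, 34 mm above its underside
- chassis: fixed steel box, 150 (x) x 240 (y) x 50 mm high; its top is the deck. Origin: centre of its underside, at bench level. A low fence (3 thick, 110 long along y, 12 high above the deck) has its inner face at x +37.2 mm, so the transformer's +x side (35 mm from its bore axis) lies close along it. Two valve sockets 26 mm across, 9 high stand on the deck at x -45, y +95 and -95.
- slot (a point): centre of the dark 24 mm slot in the deck, at deck height above the chassis origin, axes as the chassis; the slot runs along y. A fixed upright steel stud, 8 mm thick, rises 65 mm above the deck from it, its tip chamfered to 4.4 mm. It stands on the slot's centre line up to 7 mm either side of this point; its true place is not reported: see or feel for it.
- choke: loose potted choke, plain grey block 46 x 46 x 36 with two tabs and no bore; leave alone; origin at the underside
- coil0: loose coil former, upright card tube 28 mm across, 55 tall with copper bands; leave alone; origin at the underside
- coil1: loose coil former, upright card tube 28 mm across, 55 tall with copper bands; leave alone; origin at the underside
- coil2: loose coil former, upright card tube 28 mm across, 55 tall with copper bands; leave alone; origin at the underside
- pot: loose potentiometer standing shaft up, 29 mm across, 39 tall; leave alone; origin at the underside
- speaker: loose loudspeaker lying face down, 100 mm across, 60 tall; leave alone; origin at the underside
- driver: loose screwdriver lying on the bench; leave alone; origin at the underside
Things that resemble listed ones, but are neither listed nor needed, are in the scene too. What is shaped like the transformer but blue is not meant.

How it is judged (in metres and radians):
On the way, in this order (a step that is already met when the one before it is completed fails the run):
1. the transformer is carried above the stud (horizontal distance between transformer and slot below 0.03 m and z of transformer in the frame of slot above 0.06 m), for 0.05 s.
2. its bore is on the stud (x of transformer in the frame of slot between -0.004 and 0.004 m and y of transformer in the frame of slot between -0.012 and 0.012 m and z of transformer in the frame of slot below 0.055 m and angle between transformer's own z axis and vertical below 0.08 rad), for 0.05 s.
At the end, for the whole second after the job is handed in: The transformer sits on the deck over the stud: underside within 3 mm of the deck, bore axis within 12 mm of the slot centre along the slot and 4 mm across it, tilt under 0.04 rad, its side parallel to the fence within 0.08 rad with the terminals away from the fence, at rest and released (x of transformer in the frame of slot between -0.004 and 0.004 m and y of transformer in the frame of slot between -0.012 and 0.012 m and z of transformer in the frame of slot below 0.003 m and angle between transformer's own z axis and vertical below 0.04 rad and angle between the x axis of transformer and the x axis of slot, either way round below 0.08 rad and x of terminals in the frame of slot below -0.02 m and linear speed of transformer below 0.01 m/s); the robot touches nothing.
It fails at once if the transformer is dropped down the stud (over 0.32 m/s between 6 and 58 mm above the deck) (x of transformer in the frame of slot between -0.004 and 0.004 m and y of transformer in the frame of slot between -0.012 and 0.012 m and z of transformer in the frame of slot between 0.006 and 0.058 m and linear speed of transformer above 0.32 m/s).
It fails at once if the transformer is forced against the chassis with more than 150 N (contact force between transformer and chassis above 150 N).
It fails at once if another loose part is moved more than 30 mm (distance of any of choke, coil0, coil1, coil2, pot, speaker, driver from where it was at the start of the episode above 0.03 m).
It also fails if it takes over 58 s, if anything falls off the work surface, if the arm or the gripper's body presses on something with over 40 N, if the wrist force passes 120 N, or if a joint passes its speed limit or range.

## Robot

A 6-joint arm with a two-finger parallel gripper is mounted at the origin on the work surface. World frame = base frame: x ahead of the robot, y to its left, z up, the work surface at z = 0. Lengths are in mm, angles in rad, forces in N, time in s.
With the tool pointing down it reaches from about 350 to 875 mm from the base axis. Payload 4.2 kg.
Tool frame: the origin (TCP) lies at the very end of the fingers, on their centre line; the grasp point (between the pads) lies 19 mm behind it; z points along the fingers, y is the line along which they close (so a half turn about z gives the same grasp; the last joint's range is limited). The gripper opens to 85 mm and grips with 20 to 120 N. Pads are 22 mm wide; open, the fingers measure 114 mm over their backs; the gripper's body (76 mm by 85 mm) begins 54 mm behind the grasp point. The pads swing forward as they close: fully open they stand 13 mm farther back than shut.
Start: joints at [-1.035, 0.385, 0.008, 0, -1.194, -0.259], TCP at [170.816, -601.183, 206.212] pointing down, gripper open.
Joint ranges: [-3.14, 3.14], [-1.21, 2.06], [-1.07, 1.41], [-3.16, 2.05], [-2.99, -0.16], [-3.1, 3.1]. Speed limits (rad/s): [2.79, 2.79, 3.14, 3.14, 3.14, 3.14].

## Interface

Orientations are given as a unit quaternion [x, y, z, w].
In Python, from bench import arm gives the robot as it stands.
- The arm moves only by the tool servo_tool, never from a script. Its argument "rows" is a list that holds one entry, the list of rows, each a list of 7 numbers: the finger opening in mm, from 0 to 85.4, then the shift along the tool's x, y, z in mm, then the turn, a rotation vector about the tool's x, y, z in rad. A call has 1 to 10 rows; each row is the pose to reach, as a shift and turn from the pose commanded when the call began, along the tool's axes at that moment; what a row does not reach only later rows make up. A row lasts 1/8 s, in which the tool goes at most 62.5 mm and 10.7 degrees, less where a joint would pass 70% of its speed; a pose out of reach is approached as far as the arm can. A call with a gripper value outside its range is refused whole. The fingers move at their own pace and stop on an object; the grip force is fixed at half the most. Time passes only in rows, so rows that repeat a pose let the fingers close. It gives the time, the measured TCP pose, the force, the opening and the grip force at its end, in the units of the state.
- arm.read_state(): the state, without advancing time (a new reading comes with each control period).
- arm.get_image(name): name is "side" or "top" or "wrist"; returns the picture (384x512x3 uint8, red, green, blue); there is no depth.
- arm.camera_params(name): a dict with "intrinsics" (3x3 intrinsics, pixels), "R" (3x3) and "t" (3): a world point X has camera coordinates R X + t. Camera axes: x right, y down, z forward; pixel columns grow to the right and rows downward; lengths in mm; the calibration is good to about 2 mm. A picture is of the moment at which its call begins: read the wrist's pose just before it. camera_params takes no time and is no camera call; for the wrist camera it gives the pose at the moment of the call.
- arm.job_done(): hands the job in; it is judged then, once.
The state is a dict: "clock": time; "joints": joint angles; "joint_vel": joint speeds; "joint_efforts": joint torques, N m; "position": TCP position; "ee_rot": TCP orientation; "contact_force": force on the tool from outside, world axes, zero at the start; "wrist_torque": the same for the moment, N m; "gripper_width": finger opening in mm; "grasp_force": force on a finger pad.
Only numpy, scipy, OpenCV 4.12 (cv2) and the standard library are available. Lean on these libraries where they do the work, as an engineer would, in place of code of your own. Each camera call takes 0.05 s, during which the arm holds its last target. There are 200 camera calls.

## Working session

There is one attempt and no reset: what is moved stays moved. The work goes in short steps, Python scripts to look and compute and a tool call to move; the robot and the scene stay as the last step left them, time stands still between calls to the robot, and variables do not carry over. Pictures are saved under pics/ and viewed, at most 10 in all, crops included, and the job is handed in when it is done.

Besides the shell and the picture viewer there is one more tool, called after "Request:" as name(argument=value, ...) on one line, values as JSON. servo_tool: Moves the arm, as the interface text tells. Its arguments: {"type":"object","properties":{"rows":{"type":"array"}},"required":["rows"]}

```bash
mkdir -p pics; ls
cat > h.py <<'E'
import numpy as np, cv2
from bench import arm
from scipy.spatial.transform import Rotation as Rot
def snap(n,f):
    p=arm.camera_params(n); im=arm.get_image(n); cv2.imwrite('pics/'+f,im[:,:,::-1]); return im,p
def back(p,u,v,z):
    K,R,t=[np.array(p[k],float) for k in('intrinsics','R','t')]
    d=R.T@np.linalg.solve(K,[u,v,1]); c=-R.T@t
    return c+d*(z-c[2])/d[2]
def proj(p,X):
    K,R,t=[np.array(p[k],float) for k in('intrinsics','R','t')]
    q=(R@np.atleast_2d(X).T).T+t; q=q@K.T; return q[:,:2]/q[:,2:]
E
python3 - <<'E'
from h import *
a,p=snap('top','top0.png'); b,q=snap('side','side0.png')
for n in('top','side'):
    c=arm.camera_params(n); R=np.array(c['R']);print(n,c['intrinsics'],(-R.T@np.array(c['t'])).round(),R.round(2).tolist())
cv2.imwrite('pics/top0b.png',cv2.resize(a[:,:,::-1],(800,600),interpolation=cv2.INTER_CUBIC))
s=arm.read_state();print(s)
E
```

```text
pics
top [[422.01655579   0.         256.12490878]
 [  0.         422.01655579 194.07227488]
 [  0.           0.           1.        ]] [ 434.    8. 1292.] [[0.0, -1.0, 0.01], [-0.99, -0.0, -0.12], [0.12, -0.01, -0.99]]
side [[364.97590345   0.         257.17067168]
 [  0.         364.97590345 190.3866286 ]
 [  0.           0.           1.        ]] [ 93. 627. 766.] [[-0.79, -0.61, -0.02], [-0.4, 0.55, -0.73], [0.46, -0.58, -0.68]]
{'clock': 0.1, 'joints': array([-1.03539515e+00,  3.85538753e-01,  6.77688437e-03, -4.32186166e-04,
       -1.19398548e+00, -2.58632636e-01]), 'joint_vel': array([-0.00080695, -0.00230927,  0.00242921,  0.00058915, -0.00109166,
        0.00263481]), 'joint_efforts': array([-7.64859578e-04, -3.93319023e+01,  1.88929349e+01,  4.19788420e+00,
       -2.55266583e-03,  1.01421676e-05]), 'position': array([ 170.66466562, -600.66863538,  205.20138781]), 'ee_rot': array([-1.37863998e-01,  9.90450668e-01,  9.77298404e-04, -1.91967573e-04]), 'contact_force': array([0.23461415, 0.02611089, 0.0399318 ]), 'wrist_torque': array([ 0.00570111, -0.01977791, -0.00918955]), 'grasp_force': 0.0, 'gripper_width': 85.32650702277155}
```

View pics/top0b.png

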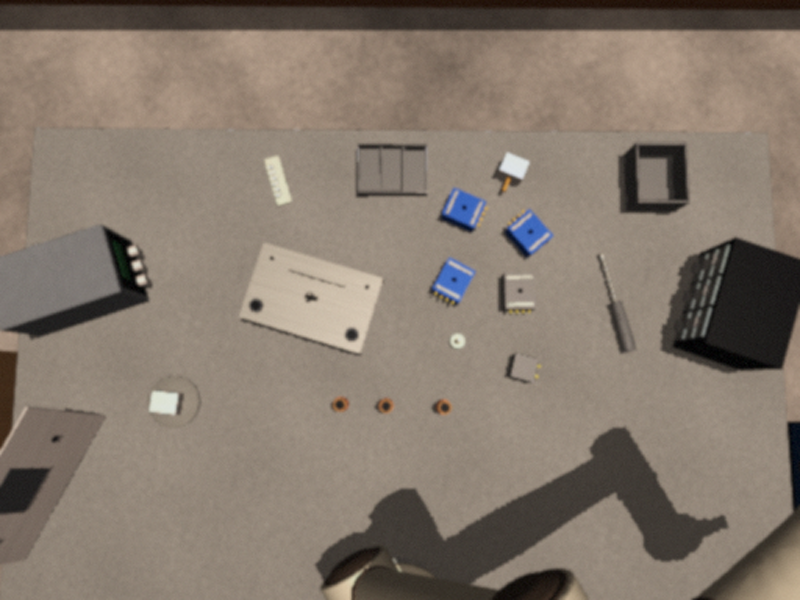

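View pics/side0.png

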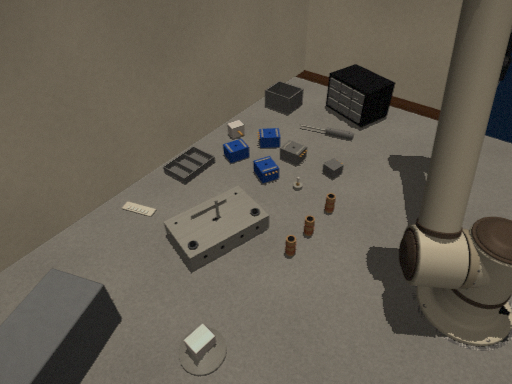

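The top view (800x600) shows the chassis at about (311,298), with its fence on the far side at (317,278), the sockets at (256,305) and (352,335), and the slot with the stud at (311,297).

Things that could be taken for the transformer, with their pixels:
- **Grey block with bore, strips and brass row:** (519,292). This fits the description.
- **Choke:** (524,367), no bore and only two tabs.
- **Blue look-alikes:** (464,209), (529,232) and (454,281).
- **White cube:** (514,166).

I choose (519,292) and will check it in a close crop.

Run:
```python
from h import *
a=cv2.imread('pics/top0.png')
A=a[145:235,145:255]; B=a[165:225,305:365]
A=cv2.resize(A,None,fx=4,fy=4,interpolation=cv2.INTER_CUBIC);B=cv2.resize(B,None,fx=6,fy=6,interpolation=cv2.INTER_CUBIC)
cv2.imwrite('pics/crop1.png',np.hstack([A[:,:440],B[:360,:360]]))
```

```text
(no output)
```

View pics/crop1.png

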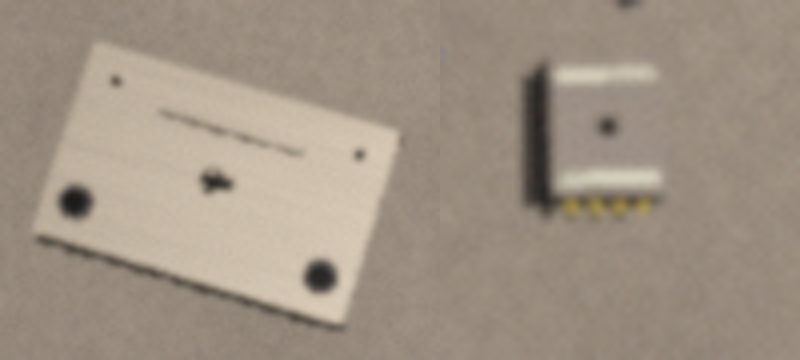

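The crop confirms a grey block with a bore at (608,127), two strips and four brass tabs facing the robot (-x). The deck corners are at crop (96,42), (399,130), (343,325) and (36,236), and the slot with the stud is near (214,181).

Run:
```python
from h import *
from scipy.optimize import least_squares
p=arm.camera_params('top')
c=[(96,42),(399,130),(343,325),(36,236)]
px=np.array([(145+u/4,145+v/4) for u,v in c])
loc=np.array([(75,120),(75,-120),(-75,-120),(-75,120)])
def pose(q,l,z):
    C,S=np.cos(q[2]),np.sin(q[2]);return np.c_[q[0]+C*l[:,0]-S*l[:,1],q[1]+S*l[:,0]+C*l[:,1],np.full(len(l),z)]
r=least_squares(lambda q:(proj(p,pose(q,loc,50))-px).ravel(),[450,150,-.3]);print('chassis',r.x,r.fun.round(1))
s=(145+214/4,145+181/4);print('slot px z50',back(p,*s,50),'exp px',proj(p,[*r.x[:2],50]),s)
b=lambda u,v,z:back(p,305+(u-440)/6,165+v/6,z)
print('bore',b(608,127,42))
for u,v in[(553,68),(657,68),(663,182),(555,185)]:print(b(u,v,43).round(1))
for u,v in[(572,207),(645,206)]:print('tab',b(u,v,34).round(1))
```

```text
chassis [ 5.94876234e+02  1.68440721e+02 -2.77571038e-01] [-0.5  0.2  0.7  0.2  0.5 -0.1 -0.8 -0.4]
slot px z50 [595.93801049 171.64940429  50.        ] exp px [[199.57597404 190.60853711]] (198.5, 190.25)
bore [ 610.65160284 -229.54100668   42.        ]
[ 640.2 -202.4   43. ]
[ 640.4 -254.5   43. ]
[ 583.  -256.2   43. ]
[ 581.3 -202.4   43. ]
tab [ 571.3 -212.2   34. ]
tab [ 571.9 -248.8   34. ]
```

```bash
cat >> h.py <<'E'
def tgt(yaw):  # tool pointing down; yaw = heading of tool x
    return Rot.from_euler('z',yaw)*Rot.from_euler('x',np.pi)
def go(pos,yaw,cp=None,cr=None):
    s=arm.read_state(); cp=s['position'] if cp is None else np.array(cp); cr=Rot.from_quat(s['ee_rot']) if cr is None else cr
    T=tgt(yaw); return cr.inv().apply(np.array(pos)-cp).round(1), (cr.inv()*T).as_rotvec().round(3)
E
python3 - <<'E'
from h import *
s=arm.read_state(); r=Rot.from_quat(s['ee_rot']); print(r.as_matrix().round(3).tolist())
w=arm.camera_params('wrist'); R=np.array(w['R']); c=-R.T@w['t']
print('cam in tool',r.inv().apply(c-s['position']).round(1),(R@r.as_matrix()).round(3).tolist(),w['intrinsics'])
for y in(0,np.pi):print(y,go([585,-230,260],y))
E
```

```text
[[-0.962, -0.273, -0.001], [-0.273, 0.962, 0.002], [0.0, 0.002, -1.0]]
cam in tool [  79.1    0.6 -168.1] [[0.001, 1.0, 0.001], [-0.951, 0.001, -0.31], [-0.31, -0.001, 0.951]] [[272.35790561   0.         259.05466354]
 [  0.         272.35790561 188.1733004 ]
 [  0.           0.           1.        ]]
0 (array([-499.8,  243.5,  -54.4]), array([ 1.000e-03,  3.000e-03, -2.865e+00]))
3.141592653589793 (array([-499.8,  243.5,  -54.4]), array([ 0.002, -0.   ,  0.277]))
```

Request:
servo_tool(rows=[[[85,-500,243,5,0,0,0.277],[85,-500,243,5,0,0,0.277],[85,-500,243,5,0,0,0.277],[85,-500,243,5,0,0,0.277],[85,-500,243,5,0,0,0.277],[85,-500,243,5,0,0,0.277],[85,-500,243,5,0,0,0.277],[85,-500,243,5,0,0,0.277],[85,-500,243,5,0,0,0.277],[85,-500,243,5,0,0,0.277]]])

```text
clock: 1.35
position: [587.7, -227.7, 199.7]
ee_rot: [-0.002, 1.0, 0.0, -0.001]
contact_force: [-0.3, 0.1, -0.7]
gripper_width: 85.2
grasp_force: 0.0
```

Run:
```python
from h import *
arm.get_image('top')
im,p=snap('wrist','w1.png'); np.savez('w1.npz',**p); s=arm.read_state(); print(s['position'],s['joint_vel'].round(3),go([560,168,250],np.pi-.2776))
```

```text
[ 585.29304656 -230.07286695  200.27669728] [-0.03  -0.021 -0.011  0.001 -0.001 -0.   ] (array([ 25. , 398.1, -49.5]), array([ 0.   , -0.002,  0.279]))
```

View pics/w1.png

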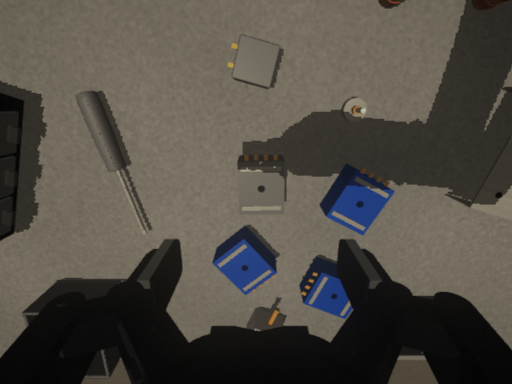

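The wrist view shows the grey transformer with its bore at (261,189) and its fence-side strip corners at (241,213) and (284,212). The brass tabs are at the top, y≈157, towards the robot, and the blue look-alikes stand clear of it. Next I look at the stud.

Run:
```python
from h import *
p=np.load('w1.npz')
print(back(p,261,189,42),[back(p,u,v,43).round(1) for u,v in((241,213),(284,212))],[back(p,u,v,34).round(1) for u,v in((242,157),(279,157))])
im=cv2.imread('pics/w1.png',0)[165:222,230:292]
# minimum-rect of bright strip at bottom
m=(cv2.imread('pics/w1.png',0)[200:220,232:292]>150).astype(np.uint8); ys,xs=np.nonzero(m); r=cv2.minAreaRect(np.c_[xs+232,ys+200].astype(np.float32)); b=cv2.boxPoints(r); print(b,[back(p,*q,43).round(1) for q in b])
```

```text
[ 614.00685575 -226.07777924   42.        ] [array([ 646.4, -251.8,   43. ]), array([ 644.8, -196.2,   43. ])] [array([ 574.8, -249.9,   34. ]), array([ 574.7, -203.9,   34. ])]
[[0. 0.]
 [0. 0.]
 [0. 0.]
 [0. 0.]] [array([ 410.6, -495.1,   43. ]), array([ 410.6, -495.1,   43. ]), array([ 410.6, -495.1,   43. ]), array([ 410.6, -495.1,   43. ])]
```

Request:
servo_tool(rows=[[[85,25,398,-50,0,0,0.278],[85,25,398,-50,0,0,0.278],[85,25,398,-50,0,0,0.278],[85,25,398,-50,0,0,0.278],[85,25,398,-50,0,0,0.278],[85,25,398,-50,0,0,0.278],[85,25,398,-50,0,0,0.278],[85,25,398,-50,0,0,0.278],[85,25,398,-50,0,0,0.278]]])

```text
clock: 2.58
position: [560.2, 165.7, 251.1]
ee_rot: [0.139, 0.99, -0.0, -0.0]
contact_force: [0.5, -1.5, 0.6]
gripper_width: 85.1
grasp_force: 0.0
```

Run:
```python
from h import *
arm.get_image('top');arm.get_image('top')
im,p=snap('wrist','w2.png'); np.savez('w2.npz',**p); s=arm.read_state(); print(s['position'],s['joint_vel'].round(3))
c=[594.9,168.4,-.2776]; C,S=np.cos(c[2]),np.sin(c[2])
print(proj(p,[[c[0]-S*d,c[1]+C*d,z] for z in(50,115) for d in(-7,0,7)]).round(1))
cv2.imwrite('pics/w2c.png',cv2.resize(cv2.imread('pics/w2.png')[90:290,130:390],(780,600),interpolation=cv2.INTER_CUBIC))
```

```text
[560.45227886 165.56349817 251.12507168] [ 0.004  0.002  0.005 -0.     0.001 -0.002]
[[262.7 182.3]
 [267.6 182.3]
 [272.6 182.3]
 [263.3 198.2]
 [269.2 198.2]
 [275.  198.2]]
```

View pics/w2c.png

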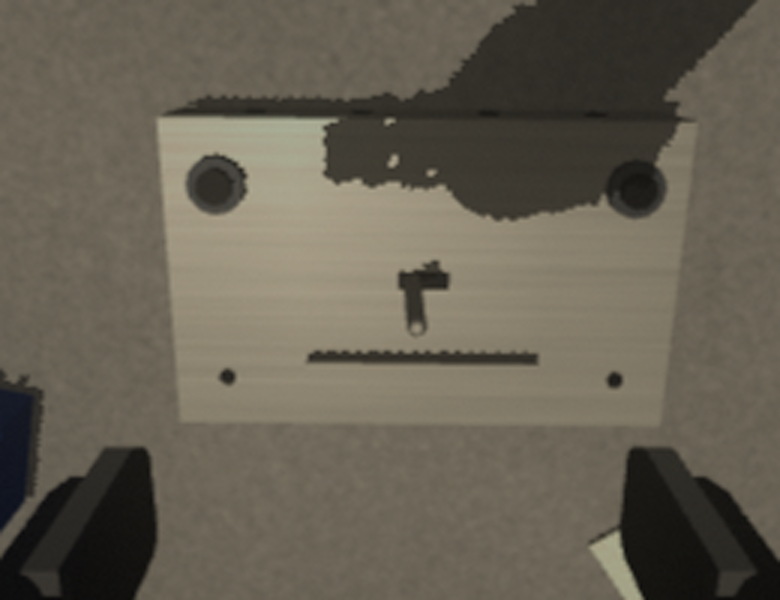

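The stud tip is at crop (417,328), full-image (269,199.3), with its base near (267.3,185). The slot spans crop x 399–449, so its centre is about (271.3,183.7) and the stud stands slightly to -y of it. The deck corners are at crop (158,118), (697,122), (661,426) and (180,422).

Run:
```python
from h import *
from scipy.optimize import least_squares
p=np.load('w2.npz')
f=lambda u,v:(130+u/3,90+v/3)
px=np.array([f(*q) for q in[(158,118),(697,122),(661,426),(180,422),(217,182),(637,185)]])
loc=np.array([(-75,-120,50),(-75,120,50),(75,120,50),(75,-120,50),(-45,-95,59),(-45,95,59)])
def pose(q,l):
    C,S=np.cos(q[2]),np.sin(q[2]);return np.c_[q[0]+C*l[:,0]-S*l[:,1],q[1]+S*l[:,0]+C*l[:,1],l[:,2]]
r=least_squares(lambda q:(proj(p,pose(q,loc))-px).ravel(),[595,168,-.28]);print('chassis',r.x,r.fun.round(1).tolist())
C,S=np.cos(r.x[2]),np.sin(r.x[2])
def L(X): d=X[:2]-r.x[:2]; return X.round(1),(C*d[0]+S*d[1]).round(1),(-S*d[0]+C*d[1]).round(1)
print('tip',L(back(p,*f(417,326),115)));print('base',L(back(p,*f(412,285),50)));print('slot',L(back(p,*f(424,281),50)))
print('fence ends',L(back(p,*f(307,352),62)),L(back(p,*f(538,355),62)))
s=arm.read_state();print(s['position'],s['contact_force'])
print(go([612,-228,150],np.pi+.016))
```

```text
chassis [ 5.97252150e+02  1.73172303e+02 -2.87250639e-01] [-0.3, -0.9, 0.3, -0.8, -0.3, -0.7, 0.4, -0.6, -1.2, 1.5, 1.1, 1.6]
tip (array([595.4, 168.1, 115. ]), np.float64(-0.3), np.float64(-5.4))
base (array([598.6, 167. ,  50. ]), np.float64(3.1), np.float64(-5.6))
slot (array([598.3, 172.9,  50. ]), np.float64(1.0), np.float64(0.1))
fence ends (array([613.1, 111.3,  62. ]), np.float64(32.8), np.float64(-54.8)) (array([644.5, 215.5,  62. ]), np.float64(33.4), np.float64(54.0))
[560.45227886 165.56349817 251.12507168] [ 0.85236601 -0.89845603  0.22284116]
(array([-158.5, -363.9,  101.2]), array([-0.   , -0.   , -0.296]))
```

Request:
servo_tool(rows=[[[85,-158,-364,101,0,0,-0.297],[85,-158,-364,101,0,0,-0.297],[85,-158,-364,101,0,0,-0.297],[85,-158,-364,101,0,0,-0.297],[85,-158,-364,101,0,0,-0.297],[85,-158,-364,101,0,0,-0.297],[85,-158,-364,101,0,0,-0.297],[85,-158,-364,101,0,0,-0.297],[85,-158,-364,101,0,0,-0.297],[85,-158,-364,101,0,0,-0.297]]])

```text
clock: 3.98
position: [612.6, -225.3, 151.0]
ee_rot: [-0.01, 1.0, -0.0, 0.001]
contact_force: [0.3, 0.1, 1.0]
gripper_width: 84.6
grasp_force: 0.0
```

Run:
```python
from h import *
s=arm.read_state(); print(s['position'],Rot.from_quat(s['ee_rot']).as_matrix().round(3).tolist(),s['contact_force'].round(2))
print(go([612,-228,3],np.pi+.015))
```

```text
[ 612.61685265 -225.34403327  150.97366983] [[-1.0, -0.02, 0.001], [-0.02, 1.0, -0.0], [-0.001, -0.0, -1.0]] [0.28 0.12 1.02]
(array([  0.8,  -2.6, 148. ]), array([-0.   ,  0.001,  0.005]))
```

Request:
servo_tool(rows=[[[85,1,-3,50,0,0,0],[85,1,-3,95,0,0,0],[85,1,-3,120,0,0,0],[85,1,-3,135,0,0,0],[85,1,-3,143,0,0,0],[85,1,-3,147,0,0,0],[85,1,-3,147,0,0,0]]])

```text
clock: 4.85
position: [612.0, -229.2, 3.9]
ee_rot: [-0.01, 1.0, -0.0, 0.001]
contact_force: [0.5, 0.1, 0.7]
gripper_width: 84.8
grasp_force: 0.0
```

Request:
servo_tool(rows=[[[50,0,0,0,0,0,0],[50,0,0,0,0,0,0],[50,0,0,0,0,0,0],[50,0,0,0,0,0,0],[50,0,0,0,0,0,0],[50,0,0,0,0,0,0],[50,0,0,0,0,0,0],[50,0,0,0,0,0,0]]])

```text
clock: 5.85
position: [612.3, -229.2, 4.6]
ee_rot: [-0.01, 1.0, -0.0, 0.001]
contact_force: [-0.4, 2.3, 5.4]
gripper_width: 56.1
grasp_force: 65.5
```

Request:
servo_tool(rows=[[[50,0,0,-5,0,0,0],[50,0,0,-15,0,0,0],[50,0,0,-35,0,0,0],[50,0,0,-60,0,0,0],[50,0,0,-90,0,0,0],[50,0,0,-115,0,0,0],[50,0,0,-135,0,0,0],[50,0,0,-145,0,0,0],[50,0,0,-145,0,0,0],[50,0,0,-145,0,0,0]]])

```text
clock: 7.1
position: [610.6, -229.0, 146.7]
ee_rot: [-0.009, 1.0, 0.0, -0.001]
contact_force: [-0.2, -0.5, -5.4]
gripper_width: 55.9
grasp_force: 65.1
```

Run:
```python
from h import *
im,p=snap('wrist','w3.png'); np.savez('w3.npz',**p); s=arm.read_state(); np.savez('s3.npz',pos=s['position'],rot=s['ee_rot']); print(s['position'],s['contact_force'],s['wrist_torque'])
print(proj(p,s['position']+[0,0,38]),proj(p,s['position']))
cv2.imwrite('pics/w3c.png',cv2.resize(cv2.imread('pics/w3.png')[184:384,130:390],(780,600),interpolation=cv2.INTER_CUBIC))
```

```text
[ 610.6100084  -228.98382264  146.675736  ] [ 0.27694561 -0.01090558 -5.74935002] [-0.04570096  0.04650486 -0.0078168 ]
[[257.99066043 252.38825498]] [[258.22266537 222.53419188]]
```

View pics/w3c.png

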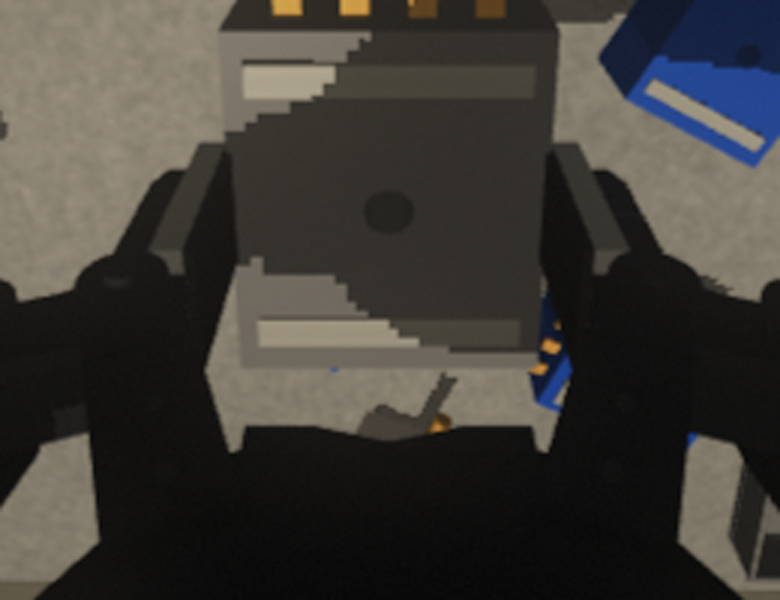

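The transformer is held, with its bore at crop (389,212), full-image (259.7,254.7), and the brass row towards the robot. The top-face corners at crop (219,30), (558,33), (540,367) and (242,367) look square to the fingers.

```bash
cat >> h.py <<'E'
def held(p,pos,rot,crn,oy,bore):
    K=np.array(p['intrinsics']);R=np.array(p['R']);t=np.array(p['t'])
    px=np.array([(130+u/3,oy+v/3) for u,v in crn],np.float32)
    obj=np.array([(-35,-29,42),(-35,29,42),(35,29,42),(35,-29,42)],np.float32)
    ok,rv,tv=cv2.solvePnP(obj,px,K,None,flags=cv2.SOLVEPNP_ITERATIVE)
    print('reproj',(cv2.projectPoints(obj,rv,tv,K,None)[0][:,0]-px).round(2).tolist())
    Rw=R.T@cv2.Rodrigues(rv)[0]; X=R.T@(tv[:,0]-t)
    print('origin',X.round(1),'z axis',Rw[:,2].round(3),'yaw',np.arctan2(Rw[1,0],Rw[0,0]).round(3))
    b=back(p,130+bore[0]/3,oy+bore[1]/3,pos[2]+37.4); r=Rot.from_quat(rot)
    print('bore',b.round(1),'in tool',r.inv().apply(b-pos).round(1),'tool yaw',(r.as_euler('xyz')[2]).round(4),'tool z',r.apply([0,0,1]).round(4))
    return b
E
python3 - <<'E'
from h import *
p=np.load('w3.npz');s=np.load('s3.npz')
b=held(p,s['pos'],s['rot'],[(219,30),(558,33),(540,367),(242,367)],184,(389,212))
r=Rot.from_quat(s['rot']); bt=r.inv().apply(b-s['pos']);bt[2]=0
yaw=np.pi-.284; T=tgt(yaw); goal=np.array([595.6,168.0,146.7])-T.apply(bt); print('goal TCP',goal, go(goal,yaw))
E
```

```text
reproj [[-0.05999999865889549, 0.4300000071525574], [0.3199999928474426, -0.6399999856948853], [-0.6899999976158142, 0.4000000059604645], [0.38999998569488525, -0.15000000596046448]]
origin [ 612.6 -227.4  141.5] z axis [-0.001 -0.014  1.   ] yaw 0.025
bore [ 612.4 -228.   184.1] in tool [ -1.7   0.9 -37.4] tool yaw -3.1231 tool z [-2.8e-03  8.0e-04 -1.0e+00]
goal TCP [593.72107268 167.56245655 146.7       ] (array([9.500e+00, 3.968e+02, 3.000e-01]), array([ 0.   , -0.003,  0.303]))
```

Request:
servo_tool(rows=[[[50,0.5,15,0,0,0,0.03],[50,1,50,0,0,0,0.06],[50,2,95,0,0,0,0.09],[50,4,145,0,0,0,0.12],[50,5,195,0,0,0,0.16],[50,6,245,0,0,0,0.2],[50,7,295,0,0,0,0.24],[50,8,340,0,0,0,0.28],[50,9,375,0,0,0,0.3],[50,9.5,397,0,0,0,0.305]]])

```text
clock: 8.4
position: [593.9, 169.3, 147.2]
ee_rot: [0.142, 0.99, -0.0, -0.001]
contact_force: [-0.2, -0.4, -5.0]
gripper_width: 56.1
grasp_force: 65.2
```

Request:
servo_tool(rows=[[[50,0,0,0,0,0,0],[50,0,0,0,0,0,0],[50,0,0,0,0,0,0]]])

```text
clock: 8.78
position: [594.4, 166.6, 147.9]
ee_rot: [0.143, 0.99, -0.0, -0.0]
contact_force: [-0.5, 0.1, -5.0]
gripper_width: 56.1
grasp_force: 65.3
```

Run:
```python
from h import *
im,p=snap('wrist','w4.png'); np.savez('w4.npz',**p); s=arm.read_state(); np.savez('s4.npz',pos=s['position'],rot=s['ee_rot']); print(s['position'],s['contact_force'].round(1),s['wrist_torque'].round(3))
a,q=snap('side','side4.png')
print(proj(arm.camera_params('side'),[[595.6,168,115],[595.6,168,50]]))
print(go([593.7,167.6,146.7],np.pi-.287))
A=cv2.resize(cv2.imread('pics/w4.png')[184:384,130:390],(390,300),interpolation=cv2.INTER_AREA)
B=cv2.resize(a[130:280,150:290,::-1],(560,600),interpolation=cv2.INTER_CUBIC)
W=cv2.resize(cv2.imread('pics/w4.png')[184:384,130:390],(780,600),interpolation=cv2.INTER_CUBIC)
cv2.imwrite('pics/w4c.png',W);cv2.imwrite('pics/side4c.png',B)
```

```text
[594.48226632 166.56830526 148.06807768] [-0.1 -0.1 -6.3] [-0.014  0.036 -0.02 ]
[[214.69565523 199.77464752]
 [217.04686769 217.12025734]]
(array([1.1, 0.7, 1.5]), array([-0., -0., -0.]))
```

View pics/side4c.png

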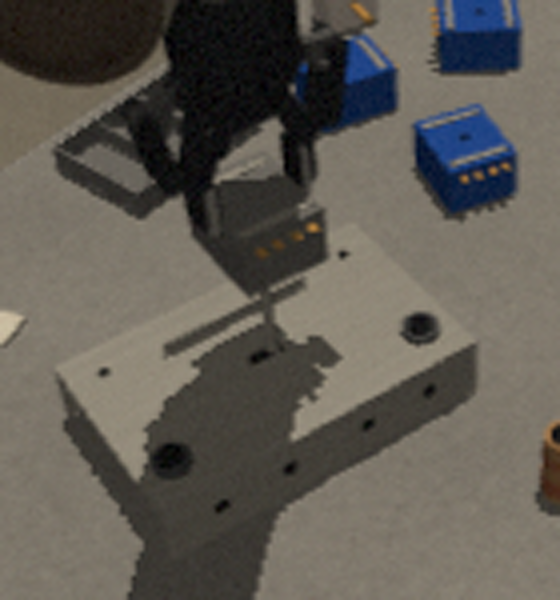

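The side view shows the transformer held level above the deck, with the stud just below it. The stud base at crop (272,350) is within 1 px of my prediction. I correct the 1 mm error and lower slowly, watching the force.

Request:
servo_tool(rows=[[[50,1,1,6,0,0,0],[50,1,1,12,0,0,0],[50,1,1,18,0,0,0],[50,1,1,22,0,0,0],[50,1,1,25,0,0,0],[50,1,1,25,0,0,0]]])

```text
clock: 9.62
position: [593.7, 168.8, 122.9]
ee_rot: [0.143, 0.99, -0.0, -0.0]
contact_force: [-0.9, -0.9, -5.8]
gripper_width: 55.5
grasp_force: 65.3
```

Request:
servo_tool(rows=[[[50,0,0,1,0,0,0],[50,0,0,2,0,0,0],[50,0,0,3,0,0,0],[50,0,0,4,0,0,0],[50,0,0,4,0,0,0]]])

```text
clock: 10.25
position: [593.8, 168.8, 119.1]
ee_rot: [0.143, 0.99, -0.0, -0.0]
contact_force: [0.5, 0.6, -5.6]
gripper_width: 55.9
grasp_force: 65.3
```

Request:
servo_tool(rows=[[[50,0,-0.5,0.5,0,0,0],[50,0,-1,1,0,0,0],[50,0,-1,2,0,0,0],[50,0,-1,2,0,0,0]]])

```text
clock: 10.75
position: [593.6, 167.8, 117.2]
ee_rot: [0.143, 0.99, -0.0, 0.0]
contact_force: [0.6, 0.3, -4.6]
gripper_width: 56.5
grasp_force: 65.3
```

Request:
servo_tool(rows=[[[50,0,0,1,0,0,0],[50,0,0,2,0,0,0],[50,0,0,2,0,0,0]]])

```text
clock: 11.12
position: [593.7, 167.8, 115.2]
ee_rot: [0.143, 0.99, -0.0, 0.0]
contact_force: [0.7, -0.0, -5.2]
gripper_width: 56.0
grasp_force: 65.3
```

Request:
servo_tool(rows=[[[50,0,0,1,0,0,0],[50,0,0,2,0,0,0],[50,0,0,3,0,0,0],[50,0,0,3,0,0,0]]])

```text
clock: 11.62
position: [593.7, 167.8, 112.2]
ee_rot: [0.143, 0.99, -0.0, 0.0]
contact_force: [1.0, -1.8, -5.1]
gripper_width: 56.2
grasp_force: 65.3
```

Request:
servo_tool(rows=[[[50,0,0,1,0,0,0],[50,0,0,2,0,0,0],[50,0,0,3,0,0,0],[50,0,0,3,0,0,0]]])

```text
clock: 12.12
position: [593.6, 167.8, 109.1]
ee_rot: [0.143, 0.99, -0.0, 0.0]
contact_force: [1.2, -1.5, -5.4]
gripper_width: 55.9
grasp_force: 65.4
```

Request:
servo_tool(rows=[[[50,-0.3,-0.3,1,0,0,0],[50,-0.3,-0.3,3,0,0,0],[50,-0.3,-0.3,5,0,0,0],[50,-0.3,-0.3,7,0,0,0],[50,-0.3,-0.3,8,0,0,0],[50,-0.3,-0.3,8,0,0,0]]])

```text
clock: 12.88
position: [593.7, 167.5, 101.0]
ee_rot: [0.143, 0.99, -0.0, -0.0]
contact_force: [0.8, -0.1, -5.8]
gripper_width: 55.6
grasp_force: 65.3
```

Request:
servo_tool(rows=[[[50,0,0,2,0,0,0],[50,0,0,4,0,0,0],[50,0,0,6,0,0,0],[50,0,0,8,0,0,0],[50,0,0,8,0,0,0]]])

```text
clock: 13.5
position: [593.7, 167.4, 92.9]
ee_rot: [0.143, 0.99, -0.0, -0.0]
contact_force: [0.6, -0.7, -6.2]
gripper_width: 55.9
grasp_force: 65.3
```

Request:
servo_tool(rows=[[[50,0,0,2,0,0,0],[50,0,0,5,0,0,0],[50,0,0,8,0,0,0],[50,0,0,11,0,0,0],[50,0,0,14,0,0,0],[50,0,0,16,0,0,0],[50,0,0,16,0,0,0]]])

```text
clock: 14.38
position: [593.7, 167.4, 77.0]
ee_rot: [0.143, 0.99, -0.0, -0.0]
contact_force: [0.3, 0.8, -5.8]
gripper_width: 56.0
grasp_force: 65.3
```

Request:
servo_tool(rows=[[[50,0,0,2,0,0,0],[50,0,0,4,0,0,0],[50,0,0,6,0,0,0],[50,0,0,8,0,0,0],[50,0,0,10,0,0,0],[50,0,0,10,0,0,0]]])

```text
clock: 15.12
position: [593.7, 167.4, 67.0]
ee_rot: [0.143, 0.99, -0.0, -0.0]
contact_force: [-0.2, 0.1, -6.0]
gripper_width: 55.9
grasp_force: 65.3
```

Request:
servo_tool(rows=[[[50,0,0,2,0,0,0],[50,0,0,4,0,0,0],[50,0,0,6,0,0,0],[50,0,0,8,0,0,0],[50,0,0,9,0,0,0],[50,0,0,10,0,0,0],[50,0,0,10,0,0,0]]])

```text
clock: 16.0
position: [593.8, 167.5, 57.1]
ee_rot: [0.143, 0.99, -0.0, -0.0]
contact_force: [-0.1, 0.3, -5.0]
gripper_width: 56.2
grasp_force: 65.3
```

Request:
servo_tool(rows=[[[50,0,0,0.5,0,0,0],[50,0,0,1,0,0,0],[50,0,0,1.5,0,0,0],[50,0,0,1.5,0,0,0]]])

```text
clock: 16.5
position: [593.7, 167.5, 55.6]
ee_rot: [0.143, 0.99, -0.0, -0.0]
contact_force: [0.2, -0.6, -5.6]
gripper_width: 56.1
grasp_force: 65.3
```

Request:
servo_tool(rows=[[[50,0,0,0.4,0,0,0],[50,0,0,0.8,0,0,0],[50,0,0,0.8,0,0,0]]])

```text
clock: 16.88
position: [593.7, 167.5, 54.9]
ee_rot: [0.143, 0.99, -0.0, -0.0]
contact_force: [0.7, 0.2, -6.2]
gripper_width: 55.8
grasp_force: 65.3
```

Request:
servo_tool(rows=[[[50,0,0,0.4,0,0,0],[50,0,0,0.8,0,0,0],[50,0,0,0.8,0,0,0]]])

```text
clock: 17.25
position: [593.8, 167.5, 54.7]
ee_rot: [0.143, 0.99, 0.0, 0.0]
contact_force: [-1.8, 0.1, -0.5]
gripper_width: 56.0
grasp_force: 65.7
```

The upward force rose by about 5 N with the TCP at z = 54.7, just where the deck should be. It is seated, so I press slightly and release.

Request:
servo_tool(rows=[[[50,0,0,0.5,0,0,0],[50,0,0,0.5,0,0,0]]])

```text
clock: 17.5
position: [593.8, 167.5, 54.6]
ee_rot: [0.142, 0.99, -0.0, 0.0]
contact_force: [-3.7, -0.9, 4.5]
gripper_width: 56.3
grasp_force: 66.4
```

Request:
servo_tool(rows=[[[60,0,0,0,0,0,0],[68,0,0,0,0,0,0],[76,0,0,0,0,0,0],[85,0,0,0,0,0,0],[85,0,0,0,0,0,0],[85,0,0,0,0,0,0],[85,0,0,0,0,0,0],[85,0,0,0,0,0,0]]])

```text
clock: 18.5
position: [593.8, 167.5, 53.6]
ee_rot: [0.143, 0.99, 0.0, 0.0]
contact_force: [0.5, 0.7, -0.1]
gripper_width: 85.0
grasp_force: 0.0
```

Request:
servo_tool(rows=[[[85,0,0,-5,0,0,0],[85,0,0,-15,0,0,0],[85,0,0,-35,0,0,0],[85,0,0,-65,0,0,0],[85,0,0,-105,0,0,0],[85,0,0,-150,0,0,0],[85,30,0,-190,0,0,0],[85,30,0,-200,0,0,0],[85,30,0,-200,0,0,0],[85,30,0,-200,0,0,0]]])

```text
clock: 19.75
position: [564.6, 175.5, 251.8]
ee_rot: [0.143, 0.99, -0.001, -0.001]
contact_force: [0.4, -0.5, -1.5]
gripper_width: 84.7
grasp_force: 0.0
```

Run:
```python
from h import *
s=arm.read_state(); print(s['position'],s['contact_force'].round(1))
im,p=snap('wrist','w5.png'); np.savez('w5.npz',**p)
a,q=snap('side','side5.png')
W=cv2.resize(cv2.imread('pics/w5.png')[90:290,130:390],(520,400),interpolation=cv2.INTER_CUBIC)
B=cv2.resize(a[150:280,150:280,::-1],(400,400),interpolation=cv2.INTER_CUBIC)[:,60:340]
cv2.imwrite('pics/end.png',np.hstack([W,B]))
```

```text
[564.55322551 175.49704371 251.81316419] [ 0.4 -0.5 -1.5]
```

View pics/end.png

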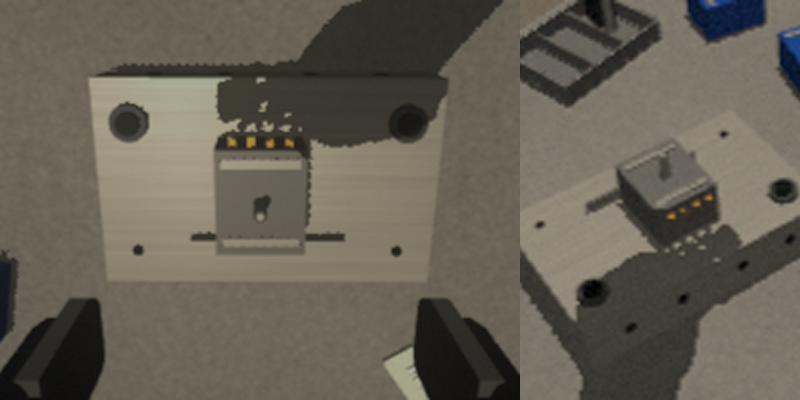

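The end view shows the stud rising through the bore at (262,210). The block is flat on the deck and square along the fence at y≈238, with its brass terminals at y≈142 facing away from the fence. The gripper is clear, so I hand in the job.

```bash
python3 -c "
from bench import arm
print(arm.job_done())"
```

```text
the job is handed in; nothing more can be done
None
```

The transformer sits flat on the deck over the stud, its plain side along the fence and its terminals facing away; it is released with the gripper clear, and the job was handed in at about 20 s, with no verdict returned.

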